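# Find the pulley's heavy side and hold it down

### The job

The pulley on the tilted balancing stand looks the same all round, but one side is heavier: turn it by the bar on its hub, at least a quarter turn, letting it go to see where it rolls if you like, until you know its heavy side. Then turn the heavy side to the lowest point of the tilted face and finish there while still gripping the bar, the pulley held still. Leave the other things on the bench where they are.

Things in the scene. Friction and masses are not known exactly. Their poses are not given: they have to be found in the camera images.
- stand: grey balancing stand fixed to the bench, base 200 x 150 x 14 mm; origin at the base's underside near its middle, z up, its -x side faces the robot within 25 degrees. It carries a pulley whose axle leans 25 degrees from vertical towards the stand's -x, so the pulley's face looks up and to -x, and the face's lowest point is the one farthest to the stand's -x
- nut (a point): centre of the dark steel grip bar on the pulley's hub, on the axle; turns with the pulley. Bar: 50 mm long along this frame's x, 14 mm thick along y, z = the axle out of the face. The bar ends 11 mm above this point; below it a 34 mm wide hub begins at 20 mm, the pulley's flat face lies at 32 mm. The bar can turn freely between fingers more than 54 mm apart
- dimple (a point): small black dimple on the face of the aluminium pulley, 57 mm from the axle on the same side as the bar frame's +x; shows how far the pulley is turned, says nothing about its weight. The pulley is 130 mm across, 28 mm thick, with six alike dark round recesses; its heavy side lies at an angle that differs every time and cannot be seen
- lowest (a point): the point inside the pulley, 42 mm from the axle straight down the slope, where the centre of the heavy part must end; fixed to the stand
- wheel (a joint): turn of the pulley, rad, no stops, grows anticlockwise seen looking onto the face; 0 = dimple at the highest point. The heavy side pulls with at most 0.06 to 0.085 N m, the bearing drags with 0.03: let go with its heavy side well up on one side, it creeps down for 2 to 4 s and stops 0.35 to 0.6 rad short of lowest, equally far on either side; nearer than that to lowest or highest it stays put
- jar: amber glass jar with a steel lid, 60 mm across, 75 mm tall; stands loose on the bench, not to be moved; origin at its underside
- offcut: pale wood offcut, 110 x 45 x 25 mm; stands loose on the bench, not to be moved; origin at its underside
- spare_collar: steel ring, 48 mm across, 16 mm tall; stands loose on the bench, not to be moved; origin at its underside
- cup: white cup, 76 mm across, 90 mm tall; stands loose on the bench, not to be moved; origin at its underside
- plane: small hand plane, 120 x 40 mm, about 55 mm tall; stands loose on the bench, not to be moved; origin at its underside
Mind the look-alikes: they are no part of the job. What is shaped like the stand but pink or turquoise is not meant.

How it is judged (in metres and radians):
On the way:
1. the gripper turns the pulley with its heavy side more than 42 degrees from the lowest point (passed in any quarter turn) (contact force between the fingers and wheel above 1 N and distance between heavy and lowest above 0.03 m and (velocity of joint wheel above 0.1 rad/s or velocity of joint wheel below -0.1 rad/s)), for 0.1 s.
At the end, for the whole second after the job is handed in: The pulley's heavy side is within 13 degrees of the lowest point of the tilted face, the gripper still holds the pulley with more than 2 N, and the pulley is still (under 0.1 rad/s) (distance between heavy and lowest below 0.0095 m and contact force between the fingers and wheel above 2 N and velocity of joint wheel between -0.1 and 0.1 rad/s); the arm keeps its last pose, push and grip.
It fails at once if another thing on the bench is moved by more than 20 mm (distance of any of jar, offcut, spare_collar, cup, plane from where it was at the start of the episode above 0.02 m).
It also fails if it takes over 64 s, if anything falls off the work surface, if the arm or the gripper's body presses on something with over 40 N, if the wrist force passes 120 N, or if a joint passes its speed limit or range.

### The arm

A 6-joint arm with a two-finger parallel gripper is mounted at the origin on the work surface. World frame = base frame: x ahead of the robot, y to its left, z up, the work surface at z = 0. Lengths are in mm, angles in rad, forces in N, time in s.
With the tool pointing down it reaches from about 275 to 750 mm from the base axis. Payload 10.2 kg.
Tool frame: the origin (TCP) lies on the front face of the gripper's body, between the roots of the fingers; the fingertips stand 73 mm ahead of it and the grasp point (between the pads) lies 54 mm ahead of it; z points along the fingers, y is the direction in which the jaws open and shut (so a half turn about z gives the same grasp; the last joint's range is limited). The gripper opens to 85 mm and grips with 20 to 120 N. Pads are 22 mm wide; open, the fingers measure 114 mm over their backs; the gripper's body (76 mm by 85 mm) begins 54 mm behind the grasp point. The pads swing forward as they close: fully open they stand 13 mm farther back than shut.
Start: joints at [-1.426, 0.313, 1.498, -0, 1.331, -0.223], TCP at [188.759, -489.9, 303.894] pointing down, gripper open.
Joint ranges: [-2.94, 2.94], [-0.97, 2.17], [0.19, 2.56], [-1.23, 4.37], [0.02, 3.11], [-2.88, 2.88]. Speed limits (rad/s): [2.39, 2.39, 3.01, 3.14, 3.14, 3.14].

### API

Orientations are given as a unit quaternion [w, x, y, z].
In Python, from rig import ctrl gives the robot as it stands.
- The arm moves only by the tool move_arm, never from a script. Its argument "series" is a list of rows, each a list of 3 entries, a list of its own where there are three numbers: the shift along the tool's x, y, z in mm, then the turn about the tool's z in degrees, then the opening, from 0 (shut) to 1 (fully open). In form: [[[tx, ty, tz], yaw, grip], ...]. A call has 1 to 10 rows; each row is the pose to reach, as a shift and turn from the pose commanded when the call began, along the tool's axes at that moment; what a row does not reach only later rows make up. A row lasts 1/8 s, in which the tool goes at most 62.5 mm and 10.7 degrees, less where a joint would pass 70% of its speed; a pose out of reach is approached as far as the arm can. A call with a gripper value outside its range is refused whole. The fingers move at their own pace and stop on an object; "force" is the grip in N (left out, the last holds). Time passes only in rows, so rows that repeat a pose let the fingers close. It gives the time, the measured TCP pose, the force and the opening at its end, in the units of the state.
- ctrl.sense(): the state, without advancing time (a new reading comes with each control period).
- ctrl.capture(name): name is "scene" or "top" or "wrist"; returns (picture, depth): 480x640x3 uint8, red, green, blue; 480x640 float32, mm along the optical axis (not along the pixel's ray), 0 where there is no reading.
- ctrl.camera_model(name): a dict with "fov_y" (degrees; the focal length in pixels is half the picture's height over the tangent of half this angle, whatever the lens; pixels are square), "cx", "cy" (the principal point, pixels), "dist_coeffs" ([k1, k2, p1, p2, k3] as OpenCV has them; the pictures are not rectified), "rvec" (rotation vector, rad) and "tvec" (3), from world to camera coordinates, as OpenCV has them. Camera axes: x right, y down, z forward; pixel columns grow to the right and rows downward; lengths in mm; the calibration is good to about 2 mm. A picture is of the moment at which its call begins: read the wrist's pose just before it. camera_model takes no time and is no camera call; for the wrist camera it gives the pose at the moment of the call.
- ctrl.finish_job(): hands the job in, once; it reports no verdict.
The state is a dict: "time_s": time; "joints": joint angles; "dq": joint speeds; "tau": joint torques, N m; "eef_pos": TCP position; "ee_rot": TCP orientation; "force": force on the tool from outside, world axes, zero at the start; "wrist_torque": the same for the moment, N m; "grip_width": opening from 0.0 (shut) to 1.0 (fully open).
Only numpy, scipy, OpenCV 4.12 (cv2) and the standard library are available. Lean on these libraries where they do the work, as an engineer would, in place of code of your own. Each camera call takes 0.05 s, during which the arm holds its last target.

## Working session

There is one attempt and no reset: what is moved stays moved. The work goes in short steps, Python scripts to look and compute and a tool call to move; the robot and the scene stay as the last step left them, time stands still between calls to the robot, and variables do not carry over. Pictures are saved under pics/ and viewed, and the job is handed in when it is done.

Besides the shell and the picture viewer there is one more tool, called after "Call:" as name([rows], argument=value, ...), one row to a line, values as JSON. move_arm: Moves the arm, as the interface text tells. Its arguments: {"type":"object","properties":{"series":{"type":"array","items":{"type":"array"}},"force":{"type":"number"}},"required":["series"]}

```bash
ls; mkdir -p pics; python3 - <<'E'
from rig import ctrl
import cv2
for n in ["scene","top","wrist"]:
    p,d=ctrl.capture(n); cv2.imwrite(f"pics/a_{n}.png",p[:,:,::-1]); print(n,ctrl.camera_model(n))
    import numpy as np; np.save(f"a_{n}_d.npy",d)
print(ctrl.sense())
E
```

```text
pics
scene {'fov_y': 50.25553728694322, 'cx': 321.5609477638916, 'cy': 238.16802923541564, 'dist_coeffs': array([0.0310734, 0.       , 0.       , 0.       , 0.       ]), 'rvec': array([ 2.46250601,  0.60148806, -0.20787153]), 'tvec': array([-450.31258298, -127.5958639 , 1585.78132584])}
top {'fov_y': 47.83261800163035, 'cx': 314.23695848915384, 'cy': 237.20573232806393, 'dist_coeffs': array([0.01896788, 0.        , 0.        , 0.        , 0.        ]), 'rvec': array([ 2.19738485, -2.16706597,  0.08549274]), 'tvec': array([  16.90314731,  518.05836458, 1315.44945419])}
wrist {'fov_y': 63.43540427443311, 'cx': 325.17613099028233, 'cy': 237.09281741346643, 'dist_coeffs': array([0.00684573, 0.        , 0.        , 0.        , 0.        ]), 'rvec': array([-2.36292627,  1.61962267,  0.26351829]), 'tvec': array([-524.06078184,  -40.97348653,  380.41938702])}
{'time_s': 0.15, 'joints': array([-1.42639394e+00,  3.13297164e-01,  1.49826122e+00,  4.36801937e-06,
        1.33096981e+00, -2.23418877e-01]), 'dq': array([-3.96351411e-05, -3.05036077e-03, -1.67152344e-03, -9.67502104e-04,
       -1.32965662e-05,  4.70305106e-04]), 'tau': array([ 2.01935916e-03, -4.12364924e+01, -2.59794366e+01, -1.76441763e-04,
        3.23986096e-03,  1.07620758e-05]), 'eef_pos': array([ 188.74352005, -489.76927685,  303.47944795]), 'ee_rot': array([-4.67318491e-04,  9.83136041e-01,  1.82875112e-01,  2.05954618e-05]), 'force': array([ 0.38277474, -0.09190106, -0.29641539]), 'wrist_torque': array([-0.01652518, -0.00288858, -0.01490785]), 'grip_width': 1.0058803382709012}
```

View pics/a_scene.png

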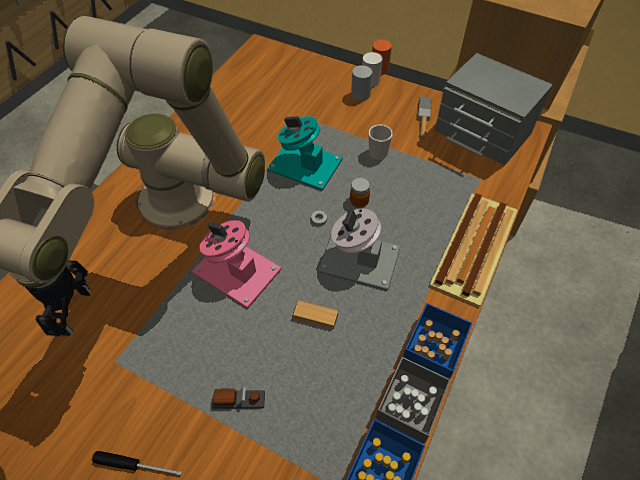

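View pics/a_top.png

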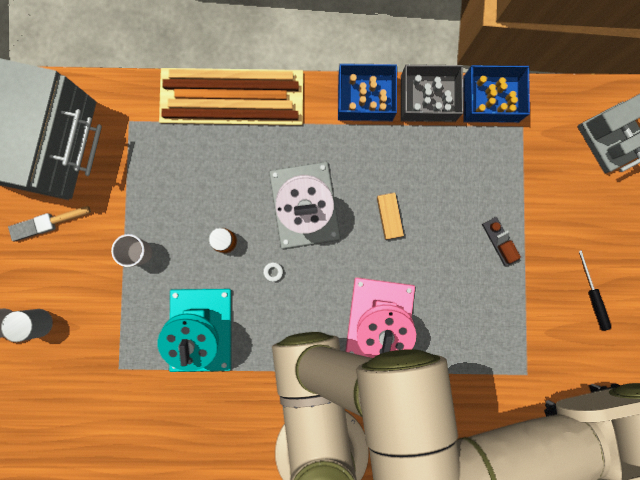

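View pics/a_wrist.png

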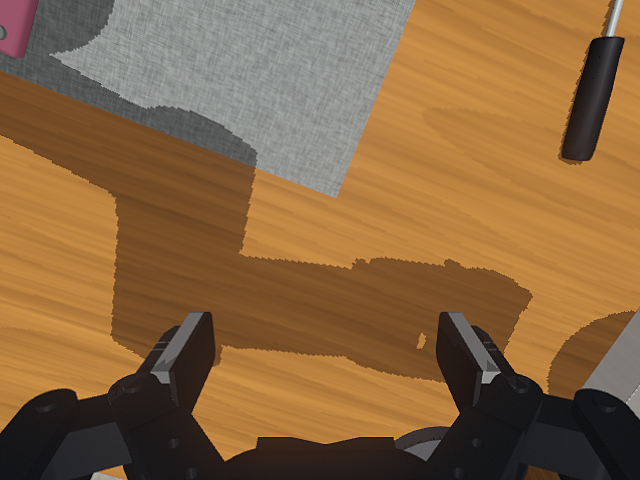

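The grey stand at top-view pixel (305,205) is the one meant. The pink one at (385,330) and the turquoise one at (195,335) are look-alikes. Next I'll take an enlarged crop and measure the geometry.

```bash
cat > h.py <<'E'
import numpy as np, cv2
from rig import ctrl
def model(n):
    m=ctrl.camera_model(n); f=240/np.tan(np.radians(m['fov_y']/2))
    K=np.array([[f,0,m['cx']],[0,f,m['cy']],[0,0,1]]); R=cv2.Rodrigues(m['rvec'])[0]
    return K,m['dist_coeffs'],R,np.array(m['tvec'])
def back(M,uv,z):
    K,D,R,t=M
    n=cv2.undistortPoints(np.array(uv,float).reshape(-1,1,2),K,D).reshape(-1,2)
    z=np.asarray(z,float).reshape(-1,1)
    return (np.hstack([n*z,z])-t)@R
def ray_plane(M,uv,p0,nn):
    K,D,R,t=M
    n=cv2.undistortPoints(np.array(uv,float).reshape(-1,1,2),K,D).reshape(-1,2)
    d=np.hstack([n,np.ones((len(n),1))])@R; c=-t@R
    s=((p0-c)@nn)/(d@nn); return c+d*s[:,None]
def proj(M,P):
    K,D,R,t=M
    return cv2.projectPoints(np.array(P,float).reshape(-1,3),R,t,K,D)[0].reshape(-1,2)
E
python3 - <<'E'
from h import *
im=cv2.imread('pics/a_top.png'); c=im[150:260,255:355]; cv2.imwrite('pics/crop_top.png',cv2.resize(c,None,fx=5.4,fy=5.4,interpolation=cv2.INTER_CUBIC)[:600])
im=cv2.imread('pics/a_scene.png'); c=im[190:300,300:410]; cv2.imwrite('pics/crop_sc.png',cv2.resize(c,None,fx=5,fy=5,interpolation=cv2.INTER_CUBIC))
d=np.load('a_top_d.npy'); M=model('top')
vs,us=np.mgrid[150:262,255:355]; P=back(M,np.c_[us.ravel(),vs.ravel()],d[150:262,255:355].ravel())
# face by colour/plane: ransac
ok=(P[:,2]>50)&(P[:,2]<250); Q=P[ok]; print(ok.sum(),Q.min(0),Q.max(0))
rng=np.random.default_rng(0);best=0
for i in range(1000):
    a=Q[rng.choice(len(Q),3,False)]; n=np.cross(a[1]-a[0],a[2]-a[0]); n/=np.linalg.norm(n)+1e-9
    if abs(n[2])<.8: continue
    k=abs((Q-a[0])@n)<2
    if k.sum()>best: best=k.sum();bk=k
F=Q[bk];c=F.mean(0);n=np.linalg.svd(F-c)[2][2];n*=np.sign(n[2]);print(best,c,n,np.degrees(np.arccos(n[2])),np.degrees(np.arctan2(n[1],n[0])))
e1=np.cross(n,[0,0,1]);e1/=np.linalg.norm(e1);e2=np.cross(n,e1)
xy=np.c_[(F-c)@e1,(F-c)@e2]; (cc,r)=cv2.minEnclosingCircle(xy.astype(np.float32));print(cc,r,c+e1*cc[0]+e2*cc[1])
b=(P[:,2]>8)&(P[:,2]<25); uvb=np.c_[us.ravel(),vs.ravel()][b]
B=P[b];print(cv2.minAreaRect(B[:,:2].astype(np.float32)),np.median(B[:,2]))
E
```

```text
2663 [519.14307748 -17.48096955 114.08010045] [648.48488162 112.54354226 190.15783738]
1409 [580.09466837  47.06478704 146.48005642] [-0.41320553 -0.08106853  0.9070221 ] 24.902982232781458 -168.89988996246558
(0.5113687515258789, 2.1740775108337402) 65.3828353881836 [578.06117175  47.18694448 145.56458928]
((596.9962158203125, 47.97857666015625), (275.8390808105469, 245.12799072265625), 1.5365878343582153) 14.25480384212786
```

View pics/crop_top.png

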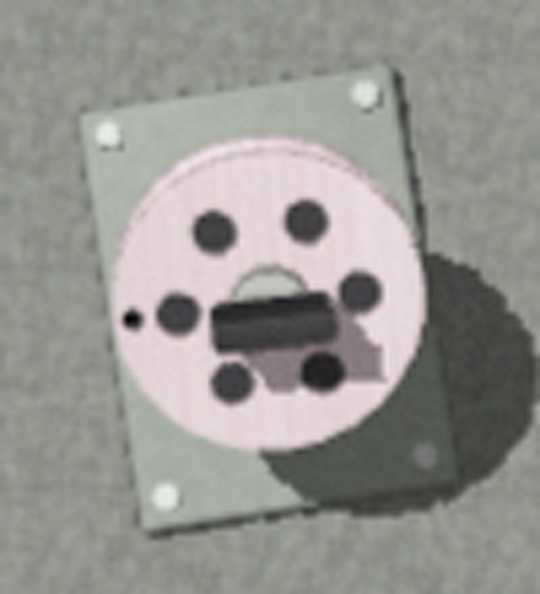

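View pics/crop_sc.png

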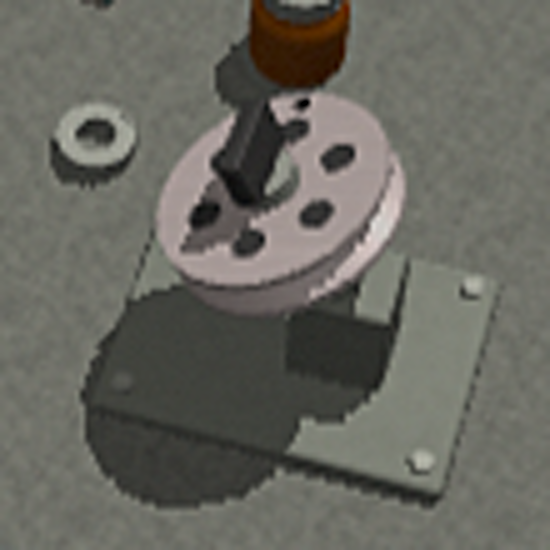

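```bash
python3 - <<'E'
from h import *
M=model('top')
# screws on base top z~14 (+head)
s=np.array([[107,134],[366,94],[165,497],[425,457]])/5.4+[255,150]-0.4
S=ray_plane(M,s,np.array([0,0,16.]),np.array([0,0,1.]));print(S.round(1)); 
for a,b in((0,1),(2,3)): v=S[a]-S[b];print('y az',np.degrees(np.arctan2(v[1],v[0]))-90)
for a,b in((0,2),(1,3)): v=S[a]-S[b];print('x az',np.degrees(np.arctan2(v[1],v[0])))
print('mean',S.mean(0))
yaw=np.radians(8.9)
for yaw in np.radians([9,11]):
    t=np.radians(25);n=np.array([-np.sin(t)*np.cos(yaw),-np.sin(t)*np.sin(yaw),np.cos(t)])
    c=np.array([578,47.2,145.6])
    rec=np.array([[214,233],[306,222],[360,292],[323,371],[232,383],[177,315],[132,318]])/5.4+[255,150]-.4
    R=ray_plane(M,rec,c,n); cen=R[:6].mean(0)
    up=np.array([0,0,1])-n[2]*n;up/=np.linalg.norm(up);lf=np.cross(n,up)
    print('cen',cen,np.linalg.norm(R[:6]-cen,axis=1).round(1)); v=R[6]-cen
    print('dimple r',np.linalg.norm(v),'wheel',np.arctan2(v@lf,v@up),'nut',cen+32*n)
    print('recess ang', [round(float(np.arctan2((r-cen)@lf,(r-cen)@up)),3) for r in R[:6]])
E
```

```text
[[673.9 125.7  16. ]
 [694.4   6.2  16. ]
 [506.1  95.9  16. ]
 [526.1 -23.   16. ]]
y az 9.703519715722479
y az 9.571046608534658
x az 10.074127800504872
x az 9.846856060401876
mean [600.13165287  51.18254439  16.        ]
cen [578.53809553  47.26387583 145.85248837] [37.9 37.9 38.2 37.7 38.  38.4]
dimple r 57.107072749058055 wheel 1.5356387315967106 nut [565.18081138  45.14828985 174.85433756]
recess ang [0.502, -0.552, -1.592, -2.628, 2.588, 1.557]
cen [578.53981306  47.25470762 145.85196183] [37.9 37.9 38.3 37.8 38.  38.4]
dimple r 57.09332609592678 wheel 1.4994687905345778 nut [565.26449869  44.67424791 174.85381101]
recess ang [0.47, -0.585, -1.628, -2.661, 2.555, 1.521]
```

```bash
cat >> h.py <<'E'
Y=np.radians(9.8);T=np.radians(25)
N=np.array([-np.sin(T)*np.cos(Y),-np.sin(T)*np.sin(Y),np.cos(T)])
UP=np.array([0,0,1])-N[2]*N;UP/=np.linalg.norm(UP);LF=np.cross(N,UP)
CEN=np.array([578.5,47.25,145.85]);NUT=CEN+32*N
from scipy.spatial.transform import Rotation as Ro
def barRaz(th): b=np.cos(th)*UP+np.sin(th)*LF; return np.degrees(np.arctan2(b[1],b[0]))
def tool():
    s=ctrl.sense();q=s['ee_rot'];R=Ro.from_quat([q[1],q[2],q[3],q[0]]).as_matrix()
    return s,s['eef_pos'],R
def shift(target,az=None):
    s,p,R=tool(); a=np.degrees(np.arctan2(R[1,0],R[0,0]))
    yaw=None if az is None else (a-az+180)%360-180
    return (R.T@(np.array(target)-p)).round(1),yaw,a
E
python3 - <<'E'
from h import *
print(NUT,[ (t,barRaz(t)) for t in (1.52,0,3,-1.5)])
print(shift([562.5,44.6,320],barRaz(1.52)))
E
```

```text
[565.17355606  44.94812343 174.85184919] [(1.52, np.float64(97.16186299109332)), (0, np.float64(9.8)), (3, np.float64(-179.1384096991956)), (-1.5, np.float64(-76.52261938533957))]
(array([ 540.9, -364.2,  -16.1]), np.float64(-76.0873222638927), np.float64(21.07454072720062))
```

Call:
move_arm([
  [[42, -28, -40], 0, 1],
  [[84, -56, -50], -8, 1],
  [[126, -85, -50], -18, 1],
  [[168, -113, -50], -28, 1],
  [[210, -141, -50], -38, 1],
  [[260, -175, -50], -48, 1],
  [[310, -209, -50], -58, 1],
  [[360, -242, -50], -68, 1],
  [[410, -276, -50], -76, 1],
  [[460, -310, -40], -76, 1],
])

```text
time_s: 1.4
eef_pos: [507.5, -33.4, 344.2]
ee_rot: [0.001, 0.662, 0.75, 0.0]
force: [-0.1, -0.9, 0.5]
grip_width: 1.0
```

Call:
move_arm([
  [[0, 0, 0], 0, 0.75],
])

```text
time_s: 1.52
eef_pos: [507.4, -32.2, 342.6]
ee_rot: [-0.001, 0.66, 0.751, -0.0]
force: [-0.0, -0.2, 0.5]
grip_width: 0.818
```

```bash
python3 - <<'E'
from h import *
s,p,R=tool();print(s['time_s'],p,s['joints'],s['force'],s['wrist_torque'])
print(shift([562.5,44.6,320],barRaz(1.52)))
E
```

```text
1.525 [507.42496032 -32.19554537 342.64454013] [-2.94309684e-01  2.50854329e-01  1.47809837e+00  4.55716198e-04
  1.41482446e+00 -4.22956423e-01] [-0.03866807 -0.15863112  0.49859781] [-0.051327    0.00266744  0.00516909]
(array([69.1, 64.5, 22.6]), np.float64(0.20490031821009325), np.float64(97.36676330930342))
```

Call:
move_arm([
  [[35, 32, 10], 0, 0.75],
  [[69, 64.5, 22], 0, 0.75],
  [[69, 64.5, 22], 0, 0.75],
  [[69, 64.5, 22], 0, 0.75],
])

```text
time_s: 2.02
eef_pos: [561.8, 40.2, 322.1]
ee_rot: [0.0, 0.662, 0.749, -0.0]
force: [-0.0, -0.5, -0.3]
grip_width: 0.755
```

```bash
python3 - <<'E'
from h import *
s,p,R=tool();print(s['time_s'],p,s['force'],s['wrist_torque'],s['grip_width'])
M=model('wrist');p,d=ctrl.capture('wrist');im=p[:,:,::-1].copy();np.save('w1.npy',d)
for q in (NUT,NUT+11*N,CEN,CEN+57*(np.cos(1.52)*UP+np.sin(1.52)*LF)):
    u=proj(M,q)[0];print(u);cv2.circle(im,tuple(int(x) for x in u),4,(0,255,0),1)
cv2.imwrite('pics/w1.png',im)
print(shift([562.5,44.6,234],barRaz(1.52)))
E
```

```text
2.025 [561.75609071  40.19312717 322.0798638 ] [-0.01169784 -0.48403015 -0.33498179] [-0.02574834  0.0178523  -0.01494547] 0.7546263509828038
[330.97520539 245.66925567]
[323.08012517 251.94740485]
[350.67897152 230.00139866]
[352.64051621 142.16782143]
(array([ 4.5,  1.3, 88.3]), np.float64(-0.1636099037136205), np.float64(96.99825308737971))
```

View pics/w1.png

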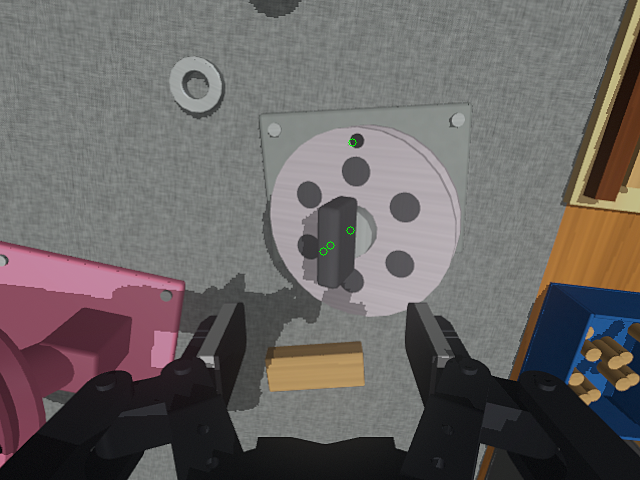

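The wrist view confirms the grey stand: dimple at (357,141), bar around (337,243). That is within about 2.5 mm of the prediction, so I'll descend.

Call:
move_arm([
  [[4, 2.5, 30], 0, 0.6],
  [[4.5, 2.5, 60], 0, 0.6],
  [[4.5, 2.5, 84], 0, 0.6],
  [[4.5, 2.5, 88], 0, 0.6],
  [[4.5, 2.5, 88], 0, 0.6],
])

```text
time_s: 2.7
eef_pos: [564.1, 45.3, 235.0]
ee_rot: [0.001, 0.662, 0.749, 0.0]
force: [-0.0, 0.2, 0.3]
grip_width: 0.601
```

Call:
move_arm([
  [[0, 0, 0], 0, 0],
  [[0, 0, 0], 0, 0],
  [[0, 0, 0], 0, 0],
  [[0, 0, 0], 0, 0],
], force=20)

```text
time_s: 3.2
eef_pos: [566.1, 45.9, 235.8]
ee_rot: [0.003, 0.662, 0.749, 0.003]
force: [11.1, 1.2, -1.1]
grip_width: 0.26
```

```bash
python3 - <<'E'
from h import *
s,p,R=tool();print(s['time_s'],p,s['force'],s['wrist_torque'],s['grip_width'])
M=model('wrist');p,d=ctrl.capture('wrist');cv2.imwrite('pics/w2.png',p[:,:,::-1])
p,d=ctrl.capture('scene');cv2.imwrite('pics/s2.png',cv2.resize(p[120:320,240:480,::-1],None,fx=3,fy=3))
E
```

```text
3.2 [566.10144464  45.92891324 235.75487496] [11.10310606  1.15544718 -1.08262447] [ 0.25986243 -2.19717761 -0.07367025] 0.2595392717907147
```

View pics/w2.png

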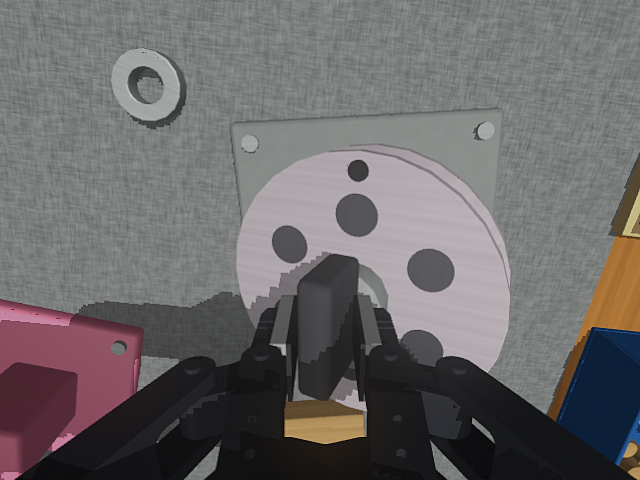

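View pics/s2.png

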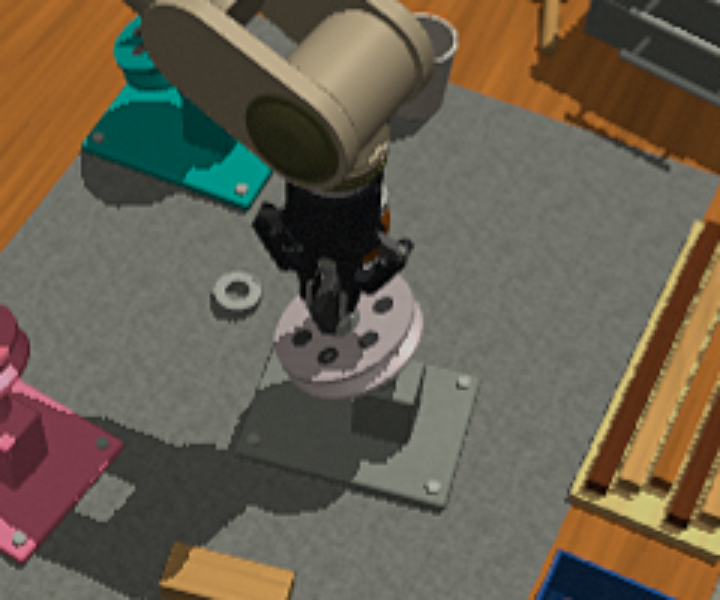

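Gripped, with the bar between the pads at (330,320). I'll re-centre by 2 mm and turn the pulley about +90°.

Call:
move_arm([
  [[0, 2, 0], -6, 0],
  [[0, 2, 0], -15, 0],
  [[0, 2, 0], -24, 0],
  [[0, 2, 0], -33, 0],
  [[0, 2, 0], -42, 0],
  [[0, 2, 0], -51, 0],
  [[0, 2, 0], -61, 0],
  [[0, 2, 0], -71, 0],
  [[0, 2, 0], -81, 0],
  [[0, 2, 0], -90, 0],
], force=30)

```text
time_s: 4.55
eef_pos: [565.9, 45.4, 235.9]
ee_rot: [0.001, -0.064, 0.998, -0.001]
force: [-5.9, -5.1, 8.6]
grip_width: 0.155
```

Call:
move_arm([
  [[0, 0, 0], 0, 0],
  [[0, 0, 0], 0, 0],
])

```text
time_s: 4.8
eef_pos: [565.9, 45.4, 235.8]
ee_rot: [0.0, -0.062, 0.998, -0.001]
force: [-5.9, -5.5, 10.2]
grip_width: 0.155
```

```bash
cat >> h.py <<'E'
def look(name):
    s,p,R=tool();print(s['time_s'],p.round(1),s['force'].round(1),s['wrist_torque'].round(3),round(s['grip_width'],3),'az',np.degrees(np.arctan2(R[1,0],R[0,0])).round(2))
    M=model('wrist');q,d=ctrl.capture('wrist');cv2.imwrite(f'pics/{name}.png',q[:,:,::-1])
    ts=np.arange(0,2*np.pi,.01);P=CEN+57*(np.cos(ts)[:,None]*UP+np.sin(ts)[:,None]*LF)
    for nm,MM,im in (('wrist',M,q),('top',model('top'),None),('scene',model('scene'),None)):
        if im is None: im,_=ctrl.capture(nm); cv2.imwrite(f'pics/{name}_{nm}.png',im[:,:,::-1])
        # rectified face view: 6 px... 3px/mm, up = uphill
        g=np.arange(-70,70,.25); X,Yy=np.meshgrid(g,g)  # X right = -LF (looking onto face), Y down = -UP
        W=CEN+(-Yy)[...,None]*UP+(-X)[...,None]*LF
        uv=proj(MM,W.reshape(-1,3)).reshape(*X.shape,2).astype(np.float32)
        cv2.imwrite(f'pics/{name}_{nm}_face.png',cv2.remap(im,uv[...,0],uv[...,1],cv2.INTER_LINEAR)[:,:,::-1])
    a=[cv2.resize(cv2.imread(f'pics/{name}_{k}_face.png'),(266,266)) for k in('wrist','top','scene')]
    cv2.imwrite(f'pics/{name}_faces.png',np.hstack(a))
E
python3 - <<'E'
from h import *
look('w3')
E
```

```text
4.8 [565.9  45.4 235.8] [-5.9 -5.5 10.2] [-0.481  0.962  0.201] 0.155 az -172.92
```

View pics/w3.png

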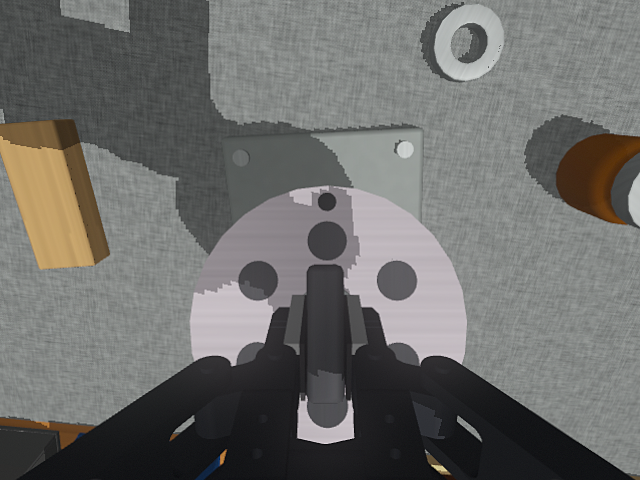

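View pics/w3_faces.png

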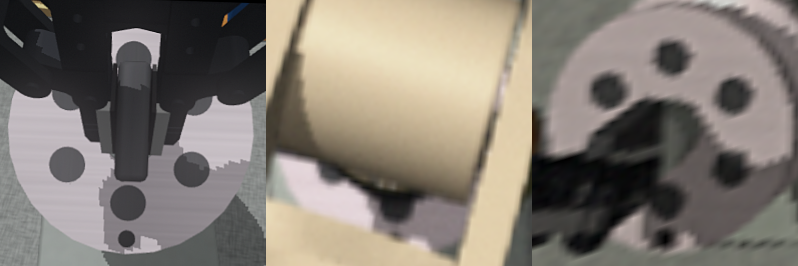

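The wrist view shows the dimple straight downhill at (327,201), wheel about π. I'll release and lift.

Call:
move_arm([
  [[0, 0, 0], 0, 0.8],
  [[0, 0, 0], 0, 0.8],
  [[0, 0, 0], 0, 0.8],
  [[0, 0, -30], 0, 0.8],
  [[0, 0, -60], 0, 0.8],
  [[0, 0, -60], 0, 0.8],
  [[0, 0, -60], 0, 0.8],
  [[0, 0, -60], 0, 0.8],
])

```text
time_s: 5.95
eef_pos: [565.7, 46.2, 292.8]
ee_rot: [-0.001, -0.062, 0.998, 0.0]
force: [-1.1, 0.1, -0.9]
grip_width: 0.801
```

```bash
python3 - <<'E'
from h import *
look('w4')
E
```

```text
5.95 [565.7  46.2 292.8] [-1.1  0.1 -0.9] [ 0.036 -0.064  0.015] 0.801 az -172.93
```

View pics/w4.png

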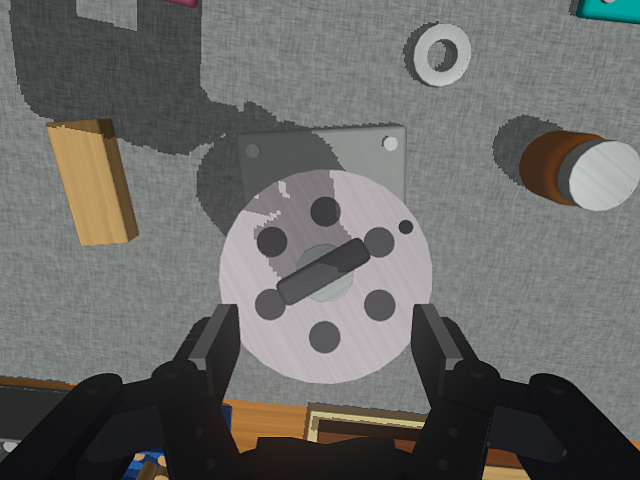

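View pics/w4_faces.png

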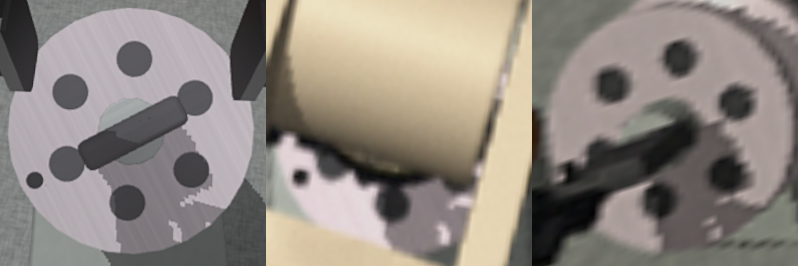

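It is rolling clockwise (θ falling), with the dimple at wrist (406,227). I'll wait for it to stop.

Call:
move_arm([
  [[0, 0, 0], 0, 0.8],
  [[0, 0, 0], 0, 0.8],
  [[0, 0, 0], 0, 0.8],
  [[0, 0, 0], 0, 0.8],
  [[0, 0, 0], 0, 0.8],
  [[0, 0, 0], 0, 0.8],
  [[0, 0, 0], 0, 0.8],
  [[0, 0, 0], 0, 0.8],
  [[0, 0, 0], 0, 0.8],
  [[0, 0, 0], 0, 0.8],
])

```text
time_s: 7.35
eef_pos: [565.9, 46.2, 293.9]
ee_rot: [-0.0, -0.062, 0.998, 0.0]
force: [-0.2, -0.4, -0.1]
grip_width: 0.803
```

Call:
move_arm([
  [[0, 0, 0], 0, 0.8],
  [[0, 0, 0], 0, 0.8],
  [[0, 0, 0], 0, 0.8],
  [[0, 0, 0], 0, 0.8],
  [[0, 0, 0], 0, 0.8],
  [[0, 0, 0], 0, 0.8],
  [[0, 0, 0], 0, 0.8],
  [[0, 0, 0], 0, 0.8],
  [[0, 0, 0], 0, 0.8],
  [[0, 0, 0], 0, 0.8],
])

```text
time_s: 8.6
eef_pos: [566.0, 46.2, 293.9]
ee_rot: [0.0, -0.062, 0.998, 0.0]
force: [1.0, -0.5, 0.4]
grip_width: 0.8
```

```bash
cat >> h.py <<'E'
def dimple(name):
    M=model('wrist');q,d=ctrl.capture('wrist');cv2.imwrite(f'pics/{name}.png',q[:,:,::-1])
    g=np.arange(-70,70.1,.25); X,Yy=np.meshgrid(g,g)
    W=CEN+(-Yy)[...,None]*UP+(-X)[...,None]*LF
    uv=proj(M,W.reshape(-1,3)).reshape(*X.shape,2).astype(np.float32)
    F=cv2.remap(q,uv[...,0],uv[...,1],cv2.INTER_LINEAR)
    cv2.imwrite(f'pics/{name}_face.png',F[:,:,::-1])
    return F
def blobs(F):
    g=cv2.cvtColor(F,cv2.COLOR_RGB2GRAY)
    for th in (60,90):
        n,l,st,c=cv2.connectedComponentsWithStats((g<th).astype(np.uint8))
        for i in range(1,n):
            x,y=c[i]*.25-70; r=np.hypot(x,y)
            if 40<st[i,4]<1200 and 48<r<64: print('thr',th,'area',st[i,4],'r',r.round(1),'theta',np.arctan2(-x,-y).round(3))
E
python3 - <<'E'
from h import *
blobs(cv2.cvtColor(cv2.imread('pics/w4_wrist_face.png'),cv2.COLOR_BGR2RGB))
print('now');blobs(dimple('w5'));print(ctrl.sense()['time_s'])
ctrl.capture('wrist');print('next');blobs(dimple('w5b'))
E
```

```text
thr 60 area 372 r 57.6 theta 2.019
thr 90 area 896 r 57.4 theta 2.018
now
thr 60 area 312 r 58.3 theta 1.482
thr 90 area 886 r 58.2 theta 1.482
8.65
next
thr 60 area 320 r 58.3 theta 1.481
thr 90 area 889 r 58.2 theta 1.481
```

View pics/w5_face.png

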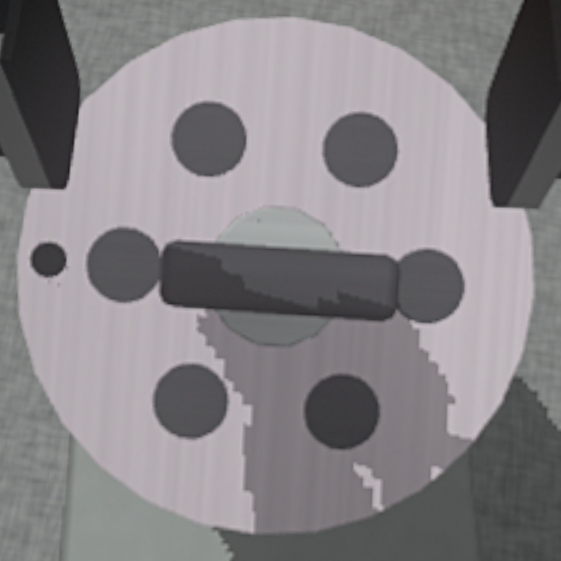

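```bash
python3 - <<'E'
from h import *
for t in (1.48,1.0,.5,0,-.6,-.8): print(t,barRaz(t))
print(shift([566,45.5,235.5],barRaz(1.48)))
E
```

```text
1.48 95.08285134304735
1.0 69.60343940779485
0.5 40.88065255035949
0 9.8
-0.6 -27.247747945626184
-0.8 -38.84514051333802
(array([ 0. , -0.7, 58.4]), np.float64(91.99112404572554), np.float64(-172.9260246112271))
```

It stopped at θ=1.48 and stays put. I'll regrip there and push on past the lowest point.

Call:
move_arm([
  [[0, -0.7, 0], 10, 0.6],
  [[0, -0.7, 0], 20, 0.6],
  [[0, -0.7, 0], 30, 0.6],
  [[0, -0.7, 0], 40, 0.6],
  [[0, -0.7, 0], 50, 0.6],
  [[0, -0.7, 0], 60, 0.6],
  [[0, -0.7, 0], 70, 0.6],
  [[0, -0.7, 0], 80, 0.6],
  [[0, -0.7, 0], 90, 0.6],
  [[0, -0.7, 0], 92, 0.6],
])

```text
time_s: 10.0
eef_pos: [566.0, 45.5, 293.9]
ee_rot: [0.0, 0.675, 0.738, 0.0]
force: [0.5, 0.1, 0.1]
grip_width: 0.601
```

Call:
move_arm([
  [[0, 0, 25], 0, 0.6],
  [[0, 0, 50], 0, 0.6],
  [[0, 0, 58], 0, 0.6],
  [[0, 0, 58], 0, 0.6],
  [[0, 0, 58], 0, 0],
  [[0, 0, 58], 0, 0],
  [[0, 0, 58], 0, 0],
  [[0, 0, 58], 0, 0],
], force=20)

```text
time_s: 11.0
eef_pos: [566.5, 45.5, 236.9]
ee_rot: [0.001, 0.675, 0.738, 0.001]
force: [1.5, -0.3, 6.0]
grip_width: 0.252
```

```bash
python3 - <<'E'
from h import *
print(shift([566,45.5,235.5],barRaz(-.6)))
s=ctrl.sense();print(s['force'],s['joints'],s['grip_width']);blobs(dimple('w6'))
E
```

```text
(array([ 0. , -0.5,  1.4]), np.float64(122.32214499783186), np.float64(95.07439705220568))
[ 1.45518919 -0.28489538  5.97758236] [-1.25991571e-01  4.64032966e-01  1.46033031e+00  1.68699114e-04
  1.21481291e+00 -2.14615541e-01] 0.2519591890868172
thr 60 area 287 r 58.9 theta 1.475
thr 90 area 955 r 58.3 theta 1.468
```

View pics/w6.png

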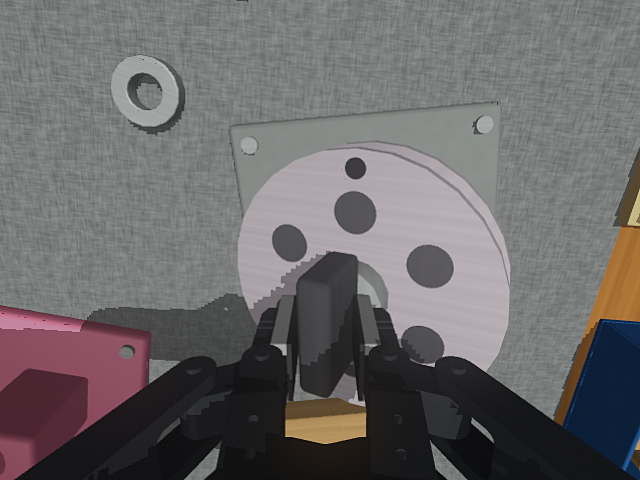

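Gripped well, with the dimple at (355,168). I'll turn it clockwise past the lowest point.

Call:
move_arm([
  [[0, 0, 0], 6, 0],
  [[0, 0, 0], 16, 0],
  [[0, 0, 0], 26, 0],
  [[0, 0, 0], 36, 0],
  [[0, 0, 0], 46, 0],
  [[0, 0, 0], 56, 0],
  [[0, 0, 0], 66, 0],
  [[0, 0, 0], 76, 0],
  [[0, 0, 0], 86, 0],
  [[0, 0, 0], 95, 0],
], force=30)

```text
time_s: 12.3
eef_pos: [565.8, 45.4, 236.9]
ee_rot: [0.0, 1.0, -0.002, -0.0]
force: [-4.3, -2.5, 9.5]
grip_width: 0.162
```

Call:
move_arm([
  [[0, 0, 0], 8, 0],
  [[0, 0, 0], 17, 0],
  [[0, 0, 0], 24, 0],
  [[0, 0, 0], 27, 0],
  [[0, 0, 0], 27, 0],
])

```text
time_s: 12.92
eef_pos: [565.1, 45.7, 238.1]
ee_rot: [-0.0, 0.973, -0.233, -0.001]
force: [-15.0, -3.2, 21.6]
grip_width: 0.161
```

```bash
python3 - <<'E'
from h import *
print(shift([566,45.5,235.5],barRaz(-.6)))
s=ctrl.sense();print(s['force'],s['joints'],s['grip_width']);blobs(dimple('w7'))
E
```

```text
(array([ 0.9, -0.3,  2.6]), np.float64(0.35611645270824965), np.float64(-26.891631492917945))
[-14.99112104  -3.22539683  21.63775007] [-1.26098998e-01  4.61447777e-01  1.46090134e+00  3.29833977e-04
  1.22115992e+00  1.91393122e+00] 0.1605213717009657
thr 60 area 185 r 57.9 theta -0.529
thr 90 area 972 r 57.7 theta -0.529
```

View pics/w7.png

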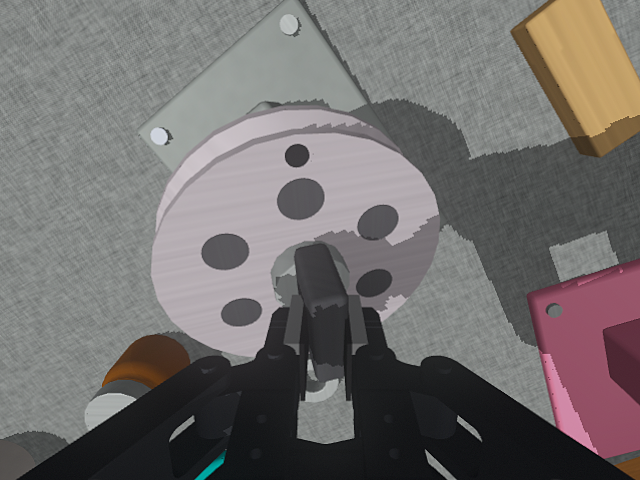

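At θ≈-0.53, dimple at (297,156). I'll release, lift and wait.

Call:
move_arm([
  [[0, 0, 0], 0, 0.7],
  [[0, 0, 0], 0, 0.8],
  [[0, 0, -5], 0, 0.8],
  [[0, 0, -30], 0, 0.8],
  [[0, 0, -57], 0, 0.8],
  [[0, 0, -57], 0, 0.8],
  [[0, 0, -57], 0, 0.8],
  [[0, 0, -57], 0, 0.8],
  [[0, 0, -57], 0, 0.8],
  [[0, 0, -57], 0, 0.8],
])

```text
time_s: 14.22
eef_pos: [566.0, 45.5, 292.6]
ee_rot: [0.0, 0.973, -0.233, -0.0]
force: [-0.0, -0.2, 0.1]
grip_width: 0.802
```

Call:
move_arm([
  [[0, 0, 0], 0, 0.8],
  [[0, 0, 0], 0, 0.8],
  [[0, 0, 0], 0, 0.8],
  [[0, 0, 0], 0, 0.8],
  [[0, 0, 0], 0, 0.8],
  [[0, 0, 0], 0, 0.8],
  [[0, 0, 0], 0, 0.8],
  [[0, 0, 0], 0, 0.8],
  [[0, 0, 0], 0, 0.8],
  [[0, 0, 0], 0, 0.8],
])

```text
time_s: 15.48
eef_pos: [566.0, 45.5, 292.9]
ee_rot: [-0.0, 0.973, -0.233, -0.0]
force: [-0.1, 0.4, -0.7]
grip_width: 0.804
```

Call:
move_arm([
  [[0, 0, 0], 0, 0.8],
  [[0, 0, 0], 0, 0.8],
  [[0, 0, 0], 0, 0.8],
  [[0, 0, 0], 0, 0.8],
  [[0, 0, 0], 0, 0.8],
  [[0, 0, 0], 0, 0.8],
  [[0, 0, 0], 0, 0.8],
  [[0, 0, 0], 0, 0.8],
  [[0, 0, 0], 0, 0.8],
  [[0, 0, 0], 0, 0.8],
])

```text
time_s: 16.73
eef_pos: [566.1, 45.5, 292.9]
ee_rot: [0.0, 0.973, -0.233, -0.0]
force: [0.5, -0.1, 0.7]
grip_width: 0.795
```

```bash
python3 - <<'E'
from h import *
blobs(dimple('w8'));ctrl.capture('wrist');ctrl.capture('wrist');ctrl.capture('wrist');blobs(dimple('w9'))
s,p,R=tool();print(s['time_s'],p)
E
```

```text
thr 60 area 851 r 58.6 theta 0.469
thr 90 area 962 r 58.6 theta 0.469
thr 60 area 847 r 58.6 theta 0.469
thr 90 area 961 r 58.6 theta 0.469
16.975 [566.03992079  45.50073061 292.90506803]
```

View pics/w9_face.png

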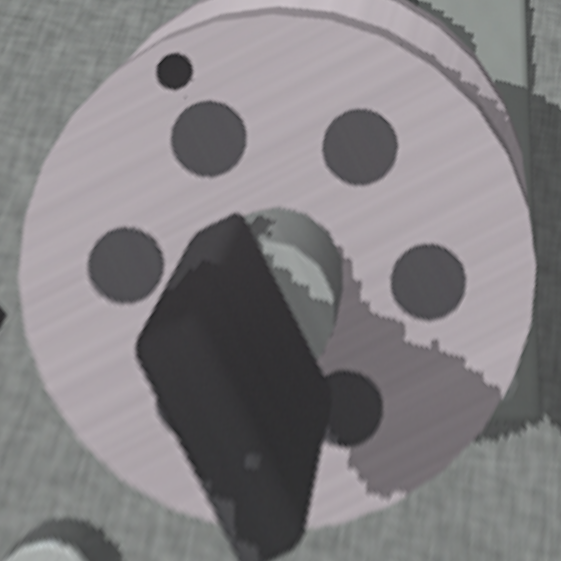

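Correcting for the disc centre as seen in the images (recess pairs), the stops are θ=1.500 and 0.469. The half-gap of 0.516 is within the stated range, so lowest is at θ≈0.985. I'll regrip at 0.469.

```bash
python3 - <<'E'
from h import *
print(barRaz(.469),barRaz(.985),shift([566,45.5,236.5],barRaz(.469)))
E
```

```text
39.00916177621458 68.78061613712829 (array([-0. ,  0. , 56.4]), np.float64(-65.93598515932612), np.float64(-26.926823383111547))
```

Call:
move_arm([
  [[0, 0, 0], -10, 0.6],
  [[0, 0, 0], -20, 0.6],
  [[0, 0, 0], -30, 0.6],
  [[0, 0, 0], -40, 0.6],
  [[0, 0, 0], -50, 0.6],
  [[0, 0, 0], -60, 0.6],
  [[0, 0, 0], -66, 0.6],
  [[0, 0, 0], -66, 0.6],
  [[0, 0, 25], -66, 0.6],
  [[0, 0, 50], -66, 0.6],
])

```text
time_s: 18.23
eef_pos: [566.0, 45.5, 242.4]
ee_rot: [0.0, 0.943, 0.333, 0.0]
force: [1.5, -0.3, -0.3]
grip_width: 0.602
```

Call:
move_arm([
  [[0, 0, 6.5], 0, 0.6],
  [[0, 0, 6.5], 0, 0.6],
  [[0, 0, 6.5], 0, 0],
  [[0, 0, 6.5], 0, 0],
  [[0, 0, 6.5], 0, 0],
  [[0, 0, 6.5], 0, 0],
], force=20)

```text
time_s: 18.98
eef_pos: [566.3, 45.5, 237.2]
ee_rot: [0.0, 0.942, 0.334, 0.001]
force: [-1.7, 1.0, 6.1]
grip_width: 0.199
```

Call:
move_arm([
  [[0, 0, 0], -6, 0],
  [[0, 0, 0], -14, 0],
  [[0, 0, 0], -22, 0],
  [[0, 0, 0], -27, 0],
  [[0, 0, 0], -30, 0],
  [[0, 0, 0], -30, 0],
  [[0, 0, 0], -30, 0],
  [[0, 0, 0], -30, 0],
], force=30)

```text
time_s: 19.98
eef_pos: [566.0, 45.2, 238.1]
ee_rot: [0.001, 0.824, 0.567, 0.0]
force: [-10.0, 0.3, 12.4]
grip_width: 0.194
```

```bash
python3 - <<'E'
from h import *
s,p,R=tool();print(s['time_s'],p,s['force'],s['dq'].round(3),s['grip_width']);blobs(dimple('w10'));print(shift([566,45.5,236.5],barRaz(.985)))
E
```

```text
19.975 [566.02731358  45.15938367 238.08438562] [-9.98286014  0.3421462  12.38980732] [-0.001  0.001  0.001  0.001  0.    -0.   ] 0.19382244726161968
thr 60 area 897 r 58.8 theta 0.958
thr 90 area 989 r 58.8 theta 0.958
(array([ 0.3, -0.1,  1.6]), np.float64(0.264459355754866), np.float64(69.04507549288316))
```

View pics/w10.png

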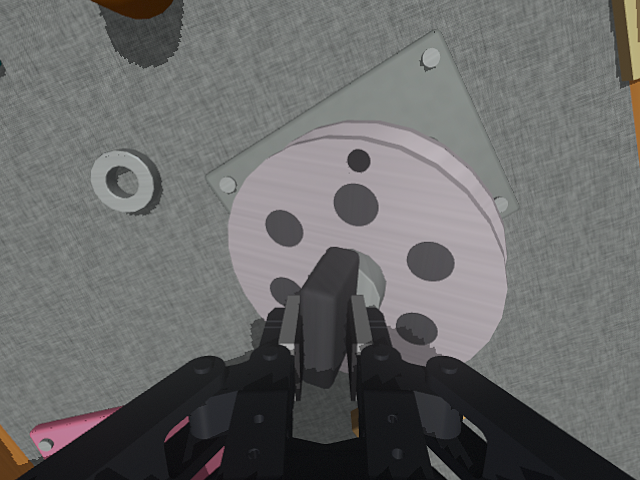

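View pics/w10_face.png

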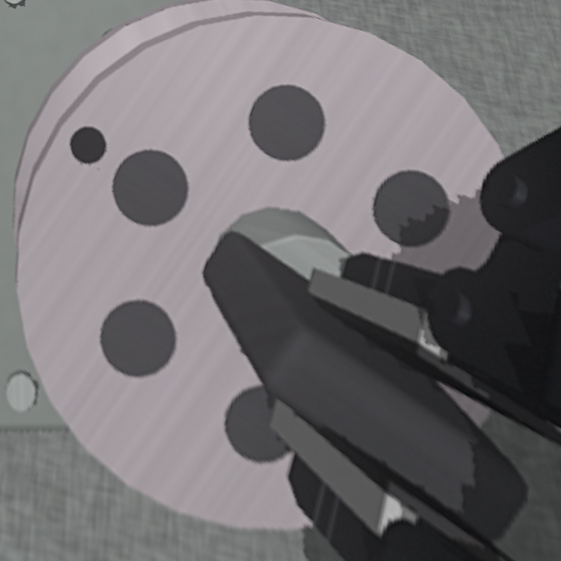

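The dimple is at θ≈0.968 (wrist pixel (358,160)), against a target of 0.985. The bar is held and the arm is still, so I'm handing in.

```bash
python3 - <<'E'
from rig import ctrl
print(ctrl.finish_job(), ctrl.sense()['time_s'])
E
```

```text
the job is handed in; nothing more can be done
the job is handed in; nothing more can be done
```

I found the pulley's heavy side, turned it to the lowest point, and handed the job in at about 20 s with the bar still gripped at 30 N. No verdict was reported.

- **Finding the heavy side:** I gripped the grey stand's bar and turned the pulley about +90°. Released there, it rolled back and stopped at θ = 1.50. I then turned it past the low point to θ = -0.53 and released again, and it stopped at θ = 0.47. The two stops are 0.52 rad either side of their midpoint, within the 0.35–0.6 you gave, so the heavy side is lowest at θ ≈ 0.985.
- **Last check:** I regripped at 0.47 and turned to the midpoint. The wrist picture put the dimple at θ ≈ 0.968, about 1° off (13° allowed). The arm's joints were still.
- **Small disagreements:** Uncorrected dimple readings differed by up to 0.03 rad from those corrected for the disc centre seen in the images. Gripping the tilted bar also pulled the gripper about 2 mm off its commanded position and left up to 22 N on it while turning, and about 16 N at the end.
- **Other things on the bench:** I did not measure their final positions. The gripper worked well above them, and nothing seemed to have been touched.

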